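Make up and stack two jeweller's job trays

ROBOT

A 6-joint arm with a two-finger parallel gripper is mounted at the origin on the work surface. World frame = base frame: x ahead of the robot, y to its left, z up, the work surface at z = 0. Lengths are in m, angles in rad, forces in N, time in s.
With the tool pointing down it reaches from about 0.25 to 0.85 m from the base axis. Payload 12.5 kg.
Tool frame: the origin (TCP) lies on the centre line of the jaws, within the pads' length; the fingertips stand 17 mm ahead of it and the grasp point (between the pads) lies 2 mm behind it; z points along the fingers, y is the line along which they close (so a half turn about z gives the same grasp; the last joint's range is limited). The gripper opens to 93 mm and grips with 3 to 60 N. Pads are 15 mm wide; open, the fingers measure 128 mm over their backs; the gripper's body (75 mm by 188 mm) begins 65 mm behind the grasp point.
Start: joints at [1.071, 0.351, 1.652, -0, 1.139, -0.085], TCP at [0.222, 0.503, 0.236] pointing down, gripper open.
Joint ranges: [-2.75, 2.75], [-0.79, 2.1], [0.01, 2.65], [-1.57, 4.71], [0.07, 3.14], [-2.87, 2.87]. Speed limits (rad/s): [2.22, 2.22, 2.79, 3.14, 3.14, 3.14].

INTERFACE

Orientations are given as a rotation vector (axis times angle).
In Python, from workcell import bot, camera, camera_params, order gives the robot as it stands. The module is installed in compiled form; this text tells all that it offers.
- The arm moves only by the tool send_rows, never from a script. Its argument "targets" is a list of rows, each a list of 3 entries, a list of its own where there are three numbers: the shift along the world's x, y, z in mm, then the turn, a rotation vector about the world's x, y, z in rad, then the finger opening in mm, from 0 to 93. A call has 1 to 20 rows; each row is the pose to reach, as a shift and turn from the pose commanded when the call began; what a row does not reach only later rows make up. A row lasts 1/8 s, in which the tool goes at most 62.5 mm and 10.7 degrees, less where a joint would pass 70% of its speed; a pose out of reach is approached as far as the arm can. A call with a gripper value outside its range is refused whole. The fingers move at their own pace and stop on an object; the grip force is fixed at half the most. Time passes only in rows, so rows that repeat a pose let the fingers close. It gives the time, the measured TCP pose, the force, the opening and the grip force at its end, in the units of the state.
- bot.observe(): the state, without advancing time (a new reading comes with each control period).
- camera(name): name is "scene" or "side" or "wrist"; returns the picture (400x640x3 uint8, red, green, blue); there is no depth.
- camera_params(name): a dict with "camera_matrix" (3x3 intrinsics, pixels), "k1" (the pictures are not rectified: a ray, as slopes to the right and down, at radius r is drawn at 1 + k1 r^2 times it, then the intrinsics apply), "xyz" and "attitude" of the camera in the world. Camera axes: x right, y up, looking along -z (the intrinsics and any distortion apply to the point x, -y, -z); pixel columns grow to the right and rows downward; lengths in m; the calibration is good to about 2 mm. A picture is of the moment at which its call begins: read the wrist's pose just before it. camera_params takes no time and is no camera call; for the wrist camera it gives the pose at the moment of the call.
- order.close_job(): hands the job in; it is judged then, once.
The state is a dict: "clock": time; "q": joint angles; "qd": joint speeds; "effort": joint torques, N m; "ee_pos": TCP position; "ee_rot": TCP orientation; "contact_force": force on the tool from outside, world axes, zero at the start; "wrist_torque": the same for the moment, N m; "opening": finger opening in m; "gripper_force": force on a finger pad.
Only numpy, scipy, OpenCV 4.12 (cv2) and the standard library are available. Lean on these libraries where they do the work, as an engineer would, in place of code of your own. Each camera call takes 0.05 s, during which the arm holds its last target. There are 200 camera calls.

TASK

Make up the two job trays for the bench. First stand the small square charcoal block and the steel doming block on the floor of the base tray, the one with the corner posts; then lift the empty top tray by its ridge and seat it fully on the base tray, its corner pins down in the sockets; last stand the small amber bottle and the steel cup upright on the floor of the stacked top tray. Leave the long charcoal block and the large bottle where they are.

Things in the scene. Friction and masses are not known exactly. Their poses are not given: they have to be found in the camera images.
- base_tray: Base tray: aluminium plate 184 (x) x 128 (y) x 8 mm, flat on the bench, low 4 mm thick lips on the long sides (top 16 mm up), no ridge. Four grey corner posts 24 x 24 mm at x +-80, y +-52 mm, tops 50 mm up, each with a 14 mm square socket 15 mm deep. Clear floor (8 mm up): 136 (x) between posts, 120 (y) between lips. Loose, 1.6 kg, stays put. Origin: centre of underside, z up.
- top_tray: Top tray: plate 184 (x) x 128 (y) mm, floor 20 mm above origin, rim lip 4 mm thick to 28 mm. Grip ridge across the middle: 12 (x) x 70 (y) mm, top at 65 mm. Floor each side of it 82 (x) x 120 (y). Stands on 4 tapered 10 mm pins, 12 mm long, at x +-80, y +-52; they fit the sockets either way round; seated, its origin is 38 mm above the base tray's. 0.35 kg. Origin: centre, at pin tips, z up.
- charcoal_block: The small square charcoal block, matt black, 44 x 44 x 30 mm high, light (about 50 g). Origin: centre of the underside; x and y along its sides, z up.
- doming_block: The steel doming block, a bare metal cube 36 x 36 x 36 mm with a round dimple drawn on each face (flat to the touch), about 0.36 kg. Origin: centre of the underside; x and y along its sides, z up.
- small_bottle: The small amber dropper bottle, standing: round glass body 32 mm in diameter with straight sides up to 40 mm, then shoulder, white collar (19 mm) and black bulb (12 mm); 70 mm high over all, about 60 g. Origin: centre of the underside, z up.
- steel_cup: The small round steel cup, open at the top, 50 mm in outside diameter (straight sides), 32 mm high, about 90 g. Origin: centre of the underside, z up.
- long_charcoal: The long charcoal block, matt black, 44 (x) x 80 (y) x 30 mm high; stays where it is. Origin: centre of the underside, z up.
- large_bottle: The large amber dropper bottle, same make as the small one but 48 mm in diameter and 88 mm high; stays where it is. Origin: centre of the underside, z up.
Things that resemble listed ones, but are neither listed nor needed, are in the scene too. Leave any yellow look-alike of the top_tray alone. Leave any blue look-alike of the small_bottle alone.

How it is judged:
By the outcome, as a careful person would: the job done as asked, in the order asked, and still so for the second after the job is handed in, with the robot touching nothing.
It also fails if it takes over 144 s, if anything falls off the work surface, if the arm or the gripper's body presses on something with over 40 N, if the wrist force passes 120 N, or if a joint passes its speed limit or range.

## Working session

There is one attempt and no reset: what is moved stays moved. The work goes in short steps, Python scripts to look and compute and a tool call to move; the robot and the scene stay as the last step left them, time stands still between calls to the robot, and variables do not carry over. Pictures are saved under pics/ and viewed, at most 14 in all, crops included, and the job is handed in when it is done.

Besides the shell and the picture viewer there is one more tool, called after ">>>" as name([rows], argument=value, ...), one row to a line, values as JSON. send_rows: Moves the arm, as the interface text tells. Its arguments: {"type":"object","properties":{"targets":{"type":"array"}},"required":["targets"]}

```bash
mkdir -p pics; ls; python3 - <<'E'
from workcell import bot,camera,camera_params
import cv2
for n in("scene","side"):
    cv2.imwrite(f"pics/{n}0.png",camera(n)[:,:,::-1]); print(n,camera_params(n))
print(camera_params("wrist")); s=bot.observe(); print(s['clock'],s['ee_pos'],s['ee_rot'],s['opening'],s['contact_force'])
E
```

```text
pics
scene {'camera_matrix': array([[369.26149028,   0.        , 320.99447821],
       [  0.        , 369.26149028, 195.26601456],
       [  0.        ,   0.        ,   1.        ]]), 'k1': -0.08802069308195165, 'xyz': array([0.84145553, 0.34620504, 0.83609262]), 'attitude': array([0.27491408, 0.65077263, 2.28323448])}
side {'camera_matrix': array([[480.31629533,   0.        , 319.3736232 ],
       [  0.        , 480.31629533, 195.34851416],
       [  0.        ,   0.        ,   1.        ]]), 'k1': -0.04165669988615268, 'xyz': array([-0.17527902, -0.73772397,  0.76755208]), 'attitude': array([ 0.88922889, -0.3473193 , -0.66278062])}
{'camera_matrix': array([[359.9573152 ,   0.        , 318.88983081],
       [  0.        , 359.9573152 , 199.20654208],
       [  0.        ,   0.        ,   1.        ]]), 'k1': -0.0827097959234897, 'xyz': array([0.15783178, 0.53275982, 0.38520581]), 'attitude': array([-0.22856985, -0.14836396,  1.14979773])}
0.1 [0.22147623 0.50312755 0.23515314] [-6.46742650e-01 -3.07400721e+00  1.55989809e-03] 0.09314721968242466 [-0.28707802  0.50733963 -1.16798205]
```

View pics/scene0.png

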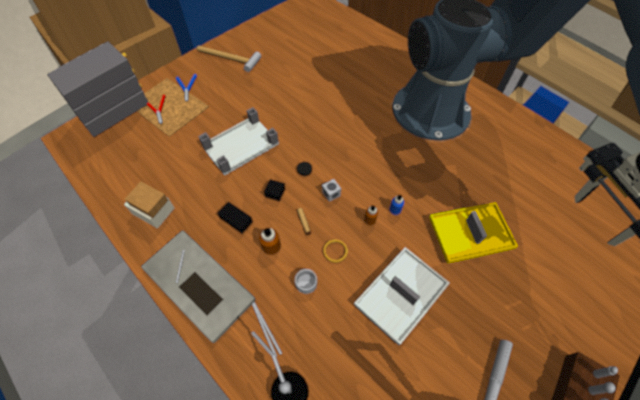

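View pics/side0.png

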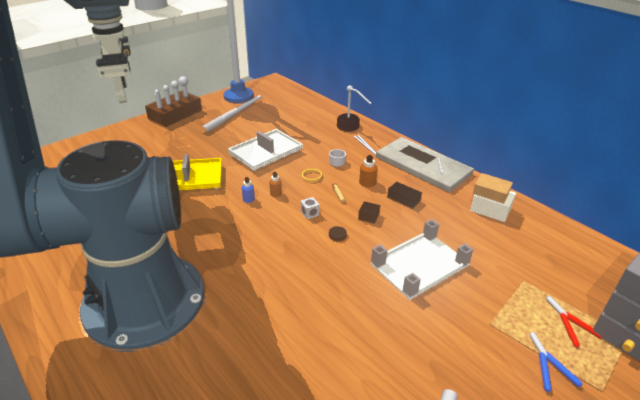

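The scene view shows the base tray at (240,143), small charcoal at (275,189), doming cube at (332,189), small amber bottle at (371,214), cup at (306,280) and top tray at (402,295). The yellow tray and blue bottle are the decoys. Next I'll get coarse positions.

```bash
cat > h.py <<'E'
import numpy as np, cv2
from scipy.spatial.transform import Rotation as R
from workcell import bot,camera,camera_params
def ray(p,uv):
    uv=np.atleast_2d(np.float64(uv)).reshape(-1,1,2)
    n=cv2.undistortPoints(uv,p["camera_matrix"],np.array([p["k1"],0,0,0,0]),None,None,None) if 0 else cv2.undistortPointsIter(uv,p["camera_matrix"],np.array([p["k1"],0.,0,0]),None,None,(3,50,1e-10))
    n=n.reshape(-1,2); d=np.c_[n[:,0],-n[:,1],-np.ones(len(n))]
    return p["xyz"],R.from_rotvec(p["attitude"]).apply(d)
def plane(p,uv,z):
    o,d=ray(p,uv); return o+d*((z-o[2])/d[:,2])[:,None]
def pix(p,X):
    c=R.from_rotvec(p["attitude"]).inv().apply(np.atleast_2d(X)-p["xyz"])
    n=np.c_[c[:,0],-c[:,1]]/-c[:,2:]; n=n*(1+p["k1"]*(n**2).sum(1,keepdims=True))
    K=p["camera_matrix"]; return n*[K[0,0],K[1,1]]+K[:2,2]
def snap(name,f=None):
    p=camera_params(name); im=camera(name)[:,:,::-1].copy()
    if f: cv2.imwrite("pics/"+f,im)
    return p,im
E
python3 - <<'E'
from h import *
np.set_printoptions(precision=4,suppress=True)
pc=camera_params("scene"); ps=camera_params("side")
S=dict(base=((240,143),(421,264),.008),char=((275,187),(370,211),.028),dome=((332,187),(310,207),.03),bot=((371,214),(275,186),.025),cup=((306,280),(337,157),.02),top=((402,293),(266,149),.02),lb=((269,240),(369,170),.03),lc=((236,216),(404,194),.03),yel=((473,232),(200,173),.02),blue=((397,204),(248,190),.02),disc=((305,168),(338,233),.01))
for k,(a,b,z) in S.items(): print(k,plane(pc,a,z)[0][:2],plane(ps,b,z)[0][:2])
E
```

```text
base [ 0.5153 -0.3096] [ 0.5142 -0.3135]
char [ 0.5508 -0.1104] [ 0.5468 -0.1218]
dome [ 0.446  -0.0045] [ 0.4421 -0.0143]
bot [0.4321 0.119 ] [0.4347 0.1211]
cup [0.6655 0.1263] [0.6669 0.1265]
top [0.5337 0.3018] [0.5349 0.2986]
lb [ 0.662  -0.0051] [0.6769 0.0068]
lc [ 0.6778 -0.113 ] [ 0.6644 -0.1317]
yel [0.287  0.3325] [0.3175 0.3131]
blue [0.3595 0.1457] [0.3731 0.1587]
disc [ 0.4441 -0.1095] [ 0.4438 -0.116 ]
```

>>> send_rows([
  [[258,-603,150],[0,0,0],93],
  [[258,-603,150],[0,0,0],93],
  [[258,-603,150],[0,0,0],93],
  [[258,-603,150],[0,0,0],93],
  [[258,-603,150],[0,0,0],93],
  [[258,-603,150],[0,0,0],93],
  [[258,-603,150],[0,0,0],93],
  [[258,-603,150],[0,0,0],93],
  [[258,-603,150],[0,0,0],93],
  [[258,-603,150],[0,0,0],93],
  [[258,-603,150],[0,0,0],93],
  [[258,-603,150],[0,0,0],93],
  [[258,-603,150],[0,0,0],93],
  [[258,-603,150],[0,0,0],93],
  [[258,-603,150],[0,0,0],93],
])

```text
clock: 1.98
ee_pos: [0.4794, -0.0988, 0.3857]
ee_rot: [0.645, 3.075, 0.0]
contact_force: [0.1, -0.1, 0.0]
opening: 0.093
gripper_force: 0.0
```

```bash
python3 - <<'E'
from h import *
p,im=snap("wrist","w1.png"); s=bot.observe(); print(s['clock'],s['ee_pos'],s['ee_rot'],s['q'],p['xyz'],p['attitude'])
E
```

```text
2.025 [ 0.4794775  -0.09898275  0.3856855 ] [6.45347961e-01 3.07447970e+00 2.02351161e-05] [-2.98712539e-01  1.19972933e-01  1.57882848e+00  2.33066768e-05
  1.44268069e+00 -1.45570987e+00] [ 0.4156468  -0.06941252  0.53570351] [-0.22800771 -0.1495204   1.15085962]
```

View pics/w1.png

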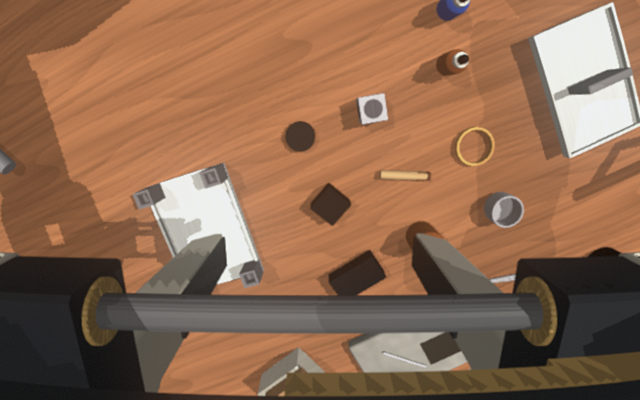

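The wrist view shows charcoal at (331,204), cube at (373,109), posts at (149,197), (212,178) and (247,272), small bottle at (457,62) and cup at (504,210). I'll enlarge these for corners.

```bash
python3 - <<'E'
from h import *
im=cv2.imread("pics/w1.png")
def c(x0,y0,w,h,s): return cv2.resize(im[y0:y0+h,x0:x0+w],None,fx=s,fy=s,interpolation=cv2.INTER_CUBIC)
a=np.hstack([c(306,180,50,50,6),c(348,84,50,50,6)]); b=c(125,155,150,140,600/150*1.0) 
o=np.vstack([a,b[:,:]]) if b.shape[1]==600 else a
g=np.clip(np.float32(o)*1.5,0,255).astype(np.uint8); g[:300,:300]=np.clip(o[:300,:300]*2.5,0,255)
g=g[:860]; g=cv2.resize(g,None,fx=.69,fy=.69); print(g.shape); cv2.imwrite("pics/c1.png",g)
E
```

```text
(593, 414, 3)
```

View pics/c1.png

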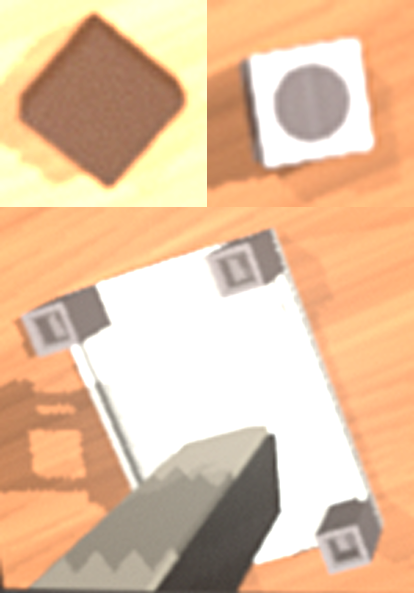

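```bash
cat >> h.py <<'E'
np.set_printoptions(precision=4,suppress=True)
P1=dict(camera_matrix=np.array([[359.9573,0,318.8898],[0,359.9573,199.2065],[0,0,1]]),k1=-0.0827098,xyz=np.array([0.4156468,-0.06941252,0.53570351]),attitude=np.array([-0.22800771,-0.1495204,1.15085962]))
E
python3 - <<'E'
from h import *
f=lambda a,ox,oy,cx,cy,s: np.array([ox,oy])+(np.array(a)-[cx,cy])/s
C=plane(P1,f([(94,26),(22,110),(107,185),(183,100)],306,180,0,0,4.14),.03)
D=plane(P1,f([(250,50),(358,40),(372,150),(266,165)],348,84,207,0,4.14),.036)
B=plane(P1,f([(52,328),(236,268),(345,546)],125,155,0,207,2.76),.05)
ang=lambda a,b: np.degrees(np.arctan2(*(b-a)[1::-1]))
for n,Q in(("C",C),("D",D)):
    print(n,Q.mean(0),[ (np.linalg.norm(Q[i]-Q[i-1])*1e3,ang(Q[i-1],Q[i])) for i in range(4)])
print("dimple",plane(P1,[(373.1,108.6)],.036)); print(B[:,:2],np.linalg.norm(B[1]-B[0]),ang(B[0],B[1]),np.linalg.norm(B[2]-B[1]),ang(B[1],B[2]),(B[0]+B[2])/2)
print("nadir",pix(P1,[P1['xyz']*[1,1,0]]))
E
```

```text
C [ 0.5534 -0.111   0.03  ] [(np.float64(41.34926431205205), np.float64(-153.9173198935071)), (np.float64(39.45810897401776), np.float64(-63.35828899055378)), (np.float64(41.16630599595289), np.float64(23.637723240272287)), (np.float64(41.21269738914668), np.float64(116.31144628490438))]
D [ 0.4496 -0.0036  0.036 ] [(np.float64(37.41521100139027), np.float64(165.80097588028733)), (np.float64(35.280728834509816), np.float64(71.8767939962633)), (np.float64(35.747259562723244), np.float64(-13.996351231522965)), (np.float64(35.33234430827748), np.float64(-105.40934773599301))]
dimple [[ 0.4496 -0.0038  0.036 ]]
[[ 0.4324 -0.3487]
 [ 0.4438 -0.2453]
 [ 0.6028 -0.2635]] 0.1040016377937779 83.71828111288923 0.16005162413958743 -6.514692875362169 [ 0.5176 -0.3061  0.05  ]
nadir [[318.7358 104.8595]]
```

Measured sizes match the listed ones: posts 104 and 160 mm apart, cube and block sides about right. Now I'll grasp the small charcoal block, closing along 115.7°.

>>> send_rows([
  [[73,-12,-200],[0,0,0.864],70],
  [[73,-12,-200],[0,0,0.864],70],
  [[73,-12,-200],[0,0,0.864],70],
  [[73,-12,-200],[0,0,0.864],70],
  [[73,-12,-280],[0,0,0.864],70],
  [[73,-12,-310],[0,0,0.864],70],
  [[73,-12,-330],[0,0,0.864],70],
  [[73,-12,-350],[0,0,0.864],70],
  [[73,-12,-358],[0,0,0.864],70],
  [[73,-12,-364],[0,0,0.864],70],
  [[73,-12,-364],[0,0,0.864],70],
  [[73,-12,-364],[0,0,0.864],70],
])

```text
clock: 3.52
ee_pos: [0.553, -0.1117, 0.0222]
ee_rot: [-0.7, 3.062, -0.001]
contact_force: [-0.2, -0.1, -0.7]
opening: 0.0699
gripper_force: 0.0
```

>>> send_rows([
  [[0,0,0],[0,0,0],30],
  [[0,0,0],[0,0,0],30],
  [[0,0,0],[0,0,0],30],
  [[0,0,0],[0,0,0],30],
  [[0,0,0],[0,0,0],30],
  [[0,0,0],[0,0,0],30],
])

```text
clock: 4.28
ee_pos: [0.5527, -0.1117, 0.0218]
ee_rot: [-0.7, 3.062, -0.0]
contact_force: [-0.8, 0.3, 2.9]
opening: 0.0436
gripper_force: 30.0
```

>>> send_rows([
  [[0,0,50],[0,0,0],30],
  [[0,0,100],[0,0,0],30],
  [[-2,-50,100],[0,0,-0.14],30],
  [[-2,-100,100],[0,0,-0.28],30],
  [[-2,-150,100],[0,0,-0.42],30],
  [[-2,-199,100],[0,0,-0.56],30],
  [[-2,-199,100],[0,0,-0.56],30],
  [[-2,-199,60],[0,0,-0.56],30],
  [[-2,-199,35],[0,0,-0.56],30],
  [[-2,-199,20],[0,0,-0.56],30],
  [[-2,-199,12],[0,0,-0.56],30],
  [[-2,-199,8],[0,0,-0.56],30],
  [[-2,-199,8],[0,0,-0.56],30],
])

```text
clock: 5.9
ee_pos: [0.551, -0.3108, 0.0302]
ee_rot: [0.174, 3.136, -0.001]
contact_force: [-0.9, -0.7, -1.1]
opening: 0.0438
gripper_force: 30.0
```

>>> send_rows([
  [[0,0,0],[0,0,0],62],
  [[0,0,0],[0,0,0],62],
  [[0,0,0],[0,0,0],62],
  [[0,0,0],[0,0,0],62],
  [[0,0,20],[0,0,0],62],
  [[0,0,60],[0,0,0],62],
  [[0,0,120],[0,0,0],62],
  [[0,0,120],[0,0,0],62],
])

```text
clock: 6.9
ee_pos: [0.5527, -0.3119, 0.1559]
ee_rot: [0.173, 3.129, -0.008]
contact_force: [0.4, 0.2, 0.0]
opening: 0.0624
gripper_force: 0.0
```

>>> send_rows([
  [[-102,307,0],[0,0,-0.157],62],
  [[-102,307,0],[0,0,-0.157],62],
  [[-102,307,0],[0,0,-0.157],62],
  [[-102,307,0],[0,0,-0.157],62],
  [[-102,307,0],[0,0,-0.157],62],
  [[-102,307,0],[0,0,-0.157],62],
  [[-102,307,0],[0,0,-0.157],62],
  [[-102,307,-50],[0,0,-0.157],62],
  [[-102,307,-85],[0,0,-0.157],62],
  [[-102,307,-110],[0,0,-0.157],62],
  [[-102,307,-122],[0,0,-0.157],62],
  [[-102,307,-128],[0,0,-0.157],62],
  [[-102,307,-128],[0,0,-0.157],62],
  [[-102,307,-128],[0,0,-0.157],62],
])

```text
clock: 8.65
ee_pos: [0.4491, -0.0038, 0.0223]
ee_rot: [0.419, 3.112, -0.0]
contact_force: [-0.0, -0.9, 0.4]
opening: 0.062
gripper_force: 0.0
```

>>> send_rows([
  [[0,0,0],[0,0,0],25],
  [[0,0,0],[0,0,0],25],
  [[0,0,0],[0,0,0],25],
  [[0,0,0],[0,0,0],25],
  [[0,0,0],[0,0,0],25],
  [[0,0,0],[0,0,0],25],
])

```text
clock: 9.4
ee_pos: [0.4486, -0.0037, 0.0218]
ee_rot: [-0.419, -3.113, 0.0]
contact_force: [-2.4, -2.6, 5.4]
opening: 0.0358
gripper_force: 30.0
```

>>> send_rows([
  [[0,0,50],[0,0,0],25],
  [[0,0,100],[0,0,0],25],
  [[35,-298,100],[0,0,0.157],25],
  [[35,-298,100],[0,0,0.157],25],
  [[35,-298,100],[0,0,0.157],25],
  [[35,-298,100],[0,0,0.157],25],
  [[35,-298,100],[0,0,0.157],25],
  [[35,-298,100],[0,0,0.157],25],
  [[35,-298,100],[0,0,0.157],25],
  [[35,-298,60],[0,0,0.157],25],
  [[35,-298,35],[0,0,0.157],25],
  [[35,-298,20],[0,0,0.157],25],
  [[35,-298,12],[0,0,0.157],25],
  [[35,-298,8],[0,0,0.157],25],
  [[35,-298,8],[0,0,0.157],25],
])

```text
clock: 11.28
ee_pos: [0.484, -0.3018, 0.0302]
ee_rot: [0.174, 3.136, -0.001]
contact_force: [-0.4, -0.0, -3.8]
opening: 0.0358
gripper_force: 30.0
```

>>> send_rows([
  [[0,0,0],[0,0,0],62],
  [[0,0,0],[0,0,0],62],
  [[0,0,0],[0,0,0],62],
  [[0,0,0],[0,0,0],62],
  [[0,0,20],[0,0,0],62],
  [[0,0,60],[0,0,0],62],
  [[0,0,120],[0,0,0],62],
  [[-60,120,250],[0,0,0],93],
  [[-60,120,250],[0,0,0],93],
  [[-60,120,250],[0,0,0],93],
  [[-60,120,250],[0,0,0],93],
  [[-60,120,250],[0,0,0],93],
])

```text
clock: 12.78
ee_pos: [0.4236, -0.1818, 0.28]
ee_rot: [0.174, 3.136, -0.001]
contact_force: [-0.5, -0.4, 0.0]
opening: 0.0932
gripper_force: 0.0
```

```bash
python3 - <<'E'
from h import *
p,im=snap("wrist","w2.png"); s=bot.observe(); print(s['clock'],s['ee_pos'],p['xyz'],p['attitude'])
E
```

```text
12.825 [ 0.4235 -0.182   0.2793] [ 0.3542 -0.1728  0.43  ] [-0.2109 -0.1887  1.4519]
```

View pics/w2.png

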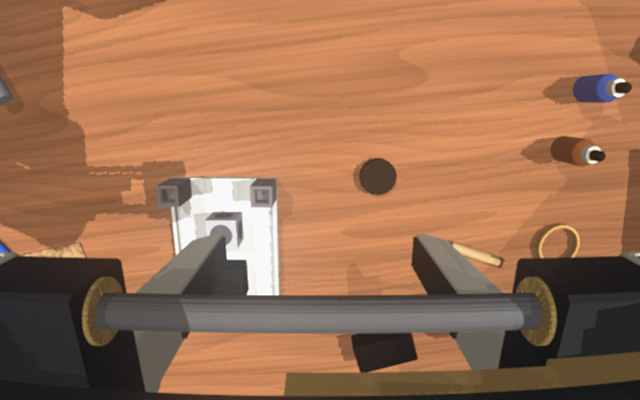

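Cube stands at (224,233) and the charcoal block beyond it, both inside the tray. I'll move so all four sockets are in view for a precise base pose.

>>> send_rows([
  [[-64,-128,20],[0,0,0],93],
  [[-64,-128,20],[0,0,0],93],
  [[-64,-128,20],[0,0,0],93],
  [[-64,-128,20],[0,0,0],93],
  [[-64,-128,20],[0,0,0],93],
  [[-64,-128,20],[0,0,0],93],
])

```text
clock: 13.58
ee_pos: [0.36, -0.3089, 0.2992]
ee_rot: [-0.172, -3.136, -0.001]
contact_force: [-0.8, -0.3, 1.0]
opening: 0.0929
gripper_force: 0.0
```

```bash
python3 - <<'E'
from h import *
p,im=snap("wrist","w3.png"); np.save("p3.npy",p,allow_pickle=True)
Bc=np.array([.5176,-.3061]);e=np.array([.9938,-.1115]);n=np.array([.1115,.9938])
L=[(-80,52),(-80,-52),(80,52),(80,-52)]
X=np.array([[*(Bc+(a*e+b*n)/1e3),.05] for a,b in L]); u=pix(p,X); print(u, bot.observe()['ee_pos'])
t=[]
for x,y in u.round().astype(int):
    c=im[y-20:y+20,x-20:x+20]; c=cv2.resize(c,(280,280),interpolation=cv2.INTER_CUBIC) if c.shape[:2]==(40,40) else np.zeros((280,280,3),np.uint8)
    t.append(np.clip(c*1.3,0,255).astype(np.uint8))
cv2.imwrite("pics/c3.png",np.vstack([np.hstack(t[:2]),np.hstack(t[2:])]))
E
```

```text
[[378.805  232.9351]
 [290.6004 232.8221]
 [372.5183 347.596 ]
 [293.1387 347.7034]] [ 0.36   -0.309   0.2994]
```

View pics/c3.png

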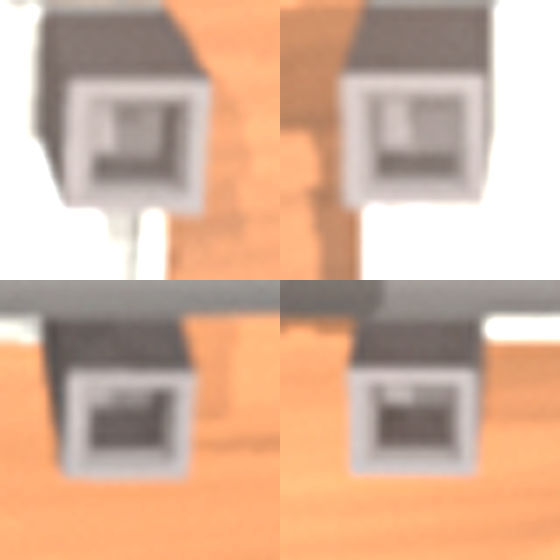

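```bash
python3 - <<'E'
from h import *
p=np.load("p3.npy",allow_pickle=True).item()
B=plane(p,[(378.5,233.0),(289.9,232.6),(371.2,348.3),(292.2,348.3)],.05)[:,:2]
L=np.array([(-80,52),(-80,-52),(80,52),(80,-52)])/1e3
d=B-B.mean(0); a=np.arctan2((L[:,0]*d[:,1]-L[:,1]*d[:,0]).sum(),(L*d).sum())
Rm=np.array([[np.cos(a),-np.sin(a)],[np.sin(a),np.cos(a)]]); print(B.mean(0),np.degrees(a),(d-L@Rm.T)*1e3)
E
```

```text
[ 0.5179 -0.3072] -6.661671205674785 [[-0.58    0.3757]
 [-0.5166 -0.1014]
 [ 0.3603 -0.3312]
 [ 0.7363  0.0569]]
```

>>> send_rows([
  [[20,610,40],[0,0,0],93],
  [[20,610,40],[0,0,0],93],
  [[20,610,40],[0,0,0],93],
  [[20,610,40],[0,0,0],93],
  [[20,610,40],[0,0,0],93],
  [[20,610,40],[0,0,0],93],
  [[20,610,40],[0,0,0],93],
  [[20,610,40],[0,0,0],93],
  [[20,610,40],[0,0,0],93],
  [[20,610,40],[0,0,0],93],
  [[20,610,40],[0,0,0],93],
  [[20,610,40],[0,0,0],93],
  [[20,610,40],[0,0,0],93],
])

```text
clock: 15.25
ee_pos: [0.3796, 0.2995, 0.3397]
ee_rot: [0.175, 3.137, -0.0]
contact_force: [-0.4, -0.1, -0.3]
opening: 0.0931
gripper_force: 0.0
```

```bash
python3 - <<'E'
from h import *
p,im=snap("wrist","w4.png"); np.save("p4.npy",p,allow_pickle=True); print(bot.observe()['ee_pos'],bot.observe()['q'])
u=pix(p,[[.5343,.3,.03]])[0].round().astype(int); print(u)
x0,y0=max(u[0]-95,0),max(u[1]-75,0); print(x0,y0); c=im[y0:y0+150,x0:x0+190]
cv2.imwrite("pics/c4.png",cv2.resize(c,None,fx=4,fy=4,interpolation=cv2.INTER_CUBIC))
E
```

```text
[0.3797 0.2995 0.3398] [ 0.5716  0.1337  1.6716 -0.0001  1.3361 -0.8872]
[331 270]
236 195
```

View pics/c4.png

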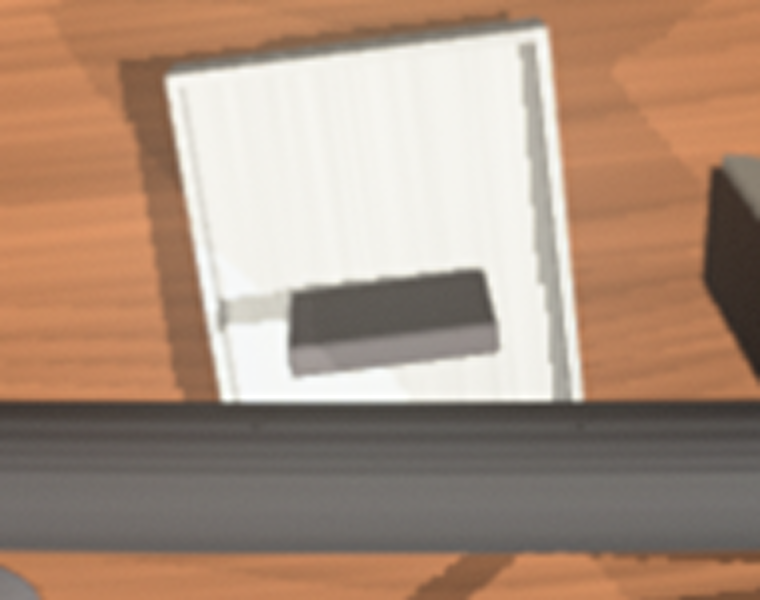

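```bash
python3 - <<'E'
from h import *
p=np.load("p4.npy",allow_pickle=True).item()
f=lambda a:np.array([236,195])+(np.array(a)+.5)/4-.5
Q=plane(p,f([(290,350),(494,323),(497,350),(293,375)]),.065)[:,:2]
T=plane(p,f([(168,72),(546,22)]),.028)[:,:2]
ang=lambda a,b:np.degrees(np.arctan2(*(b-a)[::-1]))
print(Q,Q.mean(0),[(np.linalg.norm(Q[i]-Q[i-1]),ang(Q[i-1],Q[i])) for i in range(4)]); print(T,np.linalg.norm(T[1]-T[0]),ang(*T))
a=np.radians(ang(*T)-90); print("centre from rim",T.mean(0)+.092*np.array([np.cos(a),np.sin(a)]))
E
```

```text
[[0.5314 0.2698]
 [0.5292 0.3368]
 [0.539  0.337 ]
 [0.5406 0.2697]] [0.5351 0.3033] [(np.float64(0.0091666983462012), np.float64(179.28814385920117)), (np.float64(0.06701888082750607), np.float64(91.87073053064047)), (np.float64(0.009834142982198306), np.float64(1.2108021961517217)), (np.float64(0.06732205524541407), np.float64(-88.70468997641622))]
[[0.4437 0.238 ]
 [0.4405 0.3653]] 0.12734514563418575 91.4492050306404
centre from rim [0.5341 0.304 ]
```

>>> send_rows([
  [[155,4,-180],[0,0,-1.433],50],
  [[155,4,-180],[0,0,-1.433],50],
  [[155,4,-180],[0,0,-1.433],50],
  [[155,4,-180],[0,0,-1.433],50],
  [[155,4,-180],[0,0,-1.433],50],
  [[155,4,-180],[0,0,-1.433],50],
  [[155,4,-180],[0,0,-1.433],50],
  [[155,4,-180],[0,0,-1.433],50],
  [[155,4,-180],[0,0,-1.433],50],
  [[155,4,-230],[0,0,-1.433],50],
  [[155,4,-265],[0,0,-1.433],50],
  [[155,4,-285],[0,0,-1.433],50],
  [[155,4,-295],[0,0,-1.433],50],
  [[155,4,-295],[0,0,-1.433],50],
  [[155,4,-295],[0,0,-1.433],50],
])

```text
clock: 17.18
ee_pos: [0.5353, 0.3047, 0.0458]
ee_rot: [2.19, 2.251, 0.003]
contact_force: [0.4, -0.3, 0.4]
opening: 0.05
gripper_force: 0.0
```

>>> send_rows([
  [[0,0,0],[0,0,0],5],
  [[0,0,0],[0,0,0],5],
  [[0,0,0],[0,0,0],5],
  [[0,0,0],[0,0,0],5],
  [[0,0,0],[0,0,0],5],
  [[0,0,0],[0,0,0],5],
  [[0,0,0],[0,0,0],5],
])

```text
clock: 18.05
ee_pos: [0.5346, 0.3044, 0.0447]
ee_rot: [-2.191, -2.251, -0.0]
contact_force: [-0.1, -0.5, 1.1]
opening: 0.0116
gripper_force: 30.0
```

>>> send_rows([
  [[0,0,20],[0,0,0],5],
  [[0,0,60],[0,0,0],5],
  [[0,0,110],[0,0,0],5],
  [[0,-20,130],[0,0,0],5],
  [[0,-60,130],[0,0,0],5],
  [[-17,-611,130],[0,0,-0.141],5],
  [[-17,-611,130],[0,0,-0.141],5],
  [[-17,-611,130],[0,0,-0.141],5],
  [[-17,-611,130],[0,0,-0.141],5],
  [[-17,-611,130],[0,0,-0.141],5],
  [[-17,-611,130],[0,0,-0.141],5],
  [[-17,-611,130],[0,0,-0.141],5],
  [[-17,-611,130],[0,0,-0.141],5],
  [[-17,-611,130],[0,0,-0.141],5],
  [[-17,-611,130],[0,0,-0.141],5],
  [[-17,-611,90],[0,0,-0.141],5],
  [[-17,-611,70],[0,0,-0.141],5],
  [[-17,-611,70],[0,0,-0.141],5],
  [[-17,-611,70],[0,0,-0.141],5],
])

```text
clock: 20.42
ee_pos: [0.5182, -0.3065, 0.1161]
ee_rot: [2.343, 2.091, 0.001]
contact_force: [0.2, -0.0, -3.3]
opening: 0.0114
gripper_force: 30.0
```

```bash
python3 - <<'E'
from h import *
s=bot.observe(); print(s['ee_pos'],s['ee_rot'],s['opening'])
p,im=snap("wrist","w5.png")
q,jm=snap("side"); u=pix(q,[[.518,-.307,.07]])[0].astype(int)
c=cv2.resize(jm[u[1]-65:u[1]+65,u[0]-80:u[0]+80],(480,390),interpolation=cv2.INTER_CUBIC)
q,jm=snap("scene"); u=pix(q,[[.518,-.307,.07]])[0].astype(int); d=cv2.resize(jm[u[1]-50:u[1]+50,u[0]-40:u[0]+40],(312,390),interpolation=cv2.INTER_CUBIC)
cv2.imwrite("pics/c5.png",np.hstack([c,d]))
E
```

```text
[ 0.5182 -0.3065  0.1161] [2.3428 2.091  0.0006] 0.011373214033161399
```

View pics/c5.png

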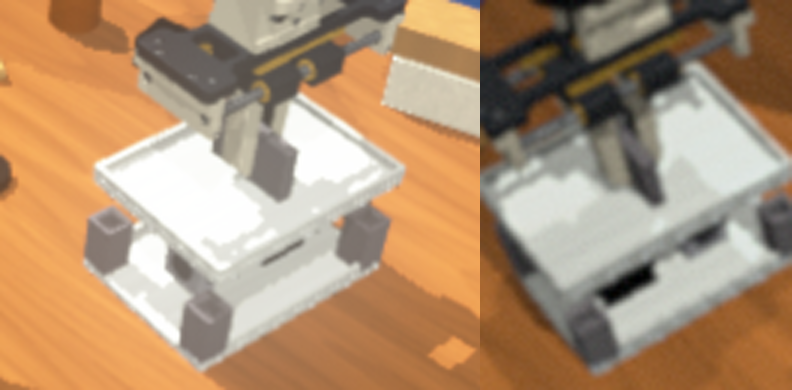

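The held tray hangs level and its corners line up over the posts in both views. Lowering gently.

>>> send_rows([
  [[0,0,-10],[0,0,0],5],
  [[0,0,-17],[0,0,0],5],
  [[0,0,-21],[0,0,0],5],
  [[0,0,-24],[0,0,0],5],
  [[0,0,-24],[0,0,0],5],
])

```text
clock: 21.2
ee_pos: [0.5176, -0.3066, 0.0904]
ee_rot: [-2.344, -2.091, 0.0]
contact_force: [0.4, 0.0, -3.4]
opening: 0.0117
gripper_force: 30.0
```

>>> send_rows([
  [[0,0,-2],[0,0,0],5],
  [[0,0,-4],[0,0,0],5],
  [[0,0,-6],[0,0,0],5],
  [[0,0,-7],[0,0,0],5],
  [[0,0,-8],[0,0,0],5],
  [[0,0,-8],[0,0,0],5],
])

```text
clock: 21.95
ee_pos: [0.5177, -0.3067, 0.0827]
ee_rot: [2.344, 2.091, 0.0]
contact_force: [-0.4, -0.2, -2.8]
opening: 0.0119
gripper_force: 30.0
```

Down at 0.0827 as expected with almost no contact. I'll release, then check the seating.

>>> send_rows([
  [[0,0,-1],[0,0,0],5],
  [[0,0,-1],[0,0,0],5],
  [[0,0,-1],[0,0,0],40],
  [[0,0,-1],[0,0,0],40],
  [[0,0,-1],[0,0,0],40],
  [[0,0,-1],[0,0,0],40],
  [[0,0,-1],[0,0,0],40],
  [[0,0,30],[0,0,0],40],
  [[0,0,80],[0,0,0],40],
  [[-60,100,200],[0,0,0],40],
  [[-100,250,200],[0,0,0],60],
  [[-100,250,200],[0,0,0],60],
  [[-100,250,200],[0,0,0],60],
  [[-100,250,200],[0,0,0],60],
  [[-100,250,200],[0,0,0],60],
  [[-100,250,200],[0,0,0],60],
])

```text
clock: 23.95
ee_pos: [0.4179, -0.057, 0.2825]
ee_rot: [2.344, 2.091, 0.0]
contact_force: [-0.1, -0.9, -0.0]
opening: 0.0599
gripper_force: 0.0
```

```bash
python3 - <<'E'
from h import *
s=bot.observe(); print(s['clock'],s['ee_pos'],s['ee_rot'],s['q'])
p,im=snap("wrist","w6.png"); np.save("p6.npy",p,allow_pickle=True)
q,jm=snap("side"); u=pix(q,[[.518,-.307,.05]])[0].astype(int)
c=cv2.resize(jm[u[1]-50:u[1]+50,u[0]-75:u[0]+75],(390,260),interpolation=cv2.INTER_CUBIC)
cv2.imwrite("pics/c6.png",np.vstack([cv2.resize(im,(640,400))[:320],np.hstack([c,np.zeros((260,250,3),np.uint8)])]))
E
```

```text
23.95 [ 0.4179 -0.057   0.2825] [2.3437 2.0914 0.0001] [-0.246   0.0587  1.8969 -0.0002  1.1856 -0.1323]
```

View pics/c6.png

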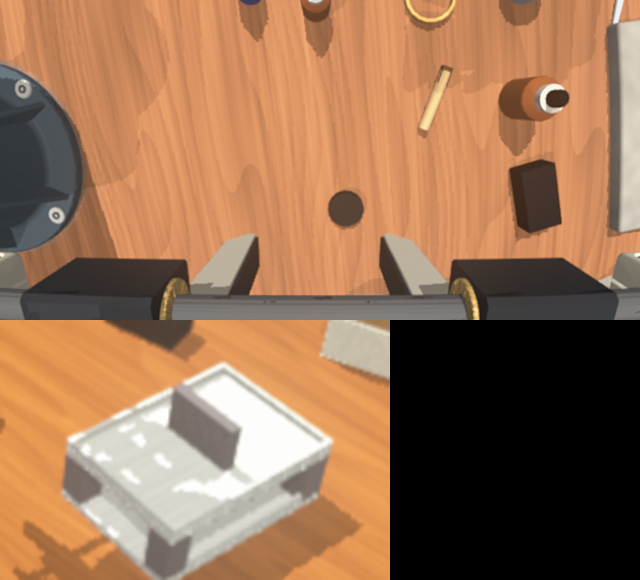

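Top tray sits flush on all posts. Now a closer look at bottle and cup.

>>> send_rows([
  [[130,90,40],[0,0,0],60],
  [[130,90,40],[0,0,0],60],
  [[130,90,40],[0,0,0],60],
  [[130,90,40],[0,0,0],60],
  [[130,90,40],[0,0,0],60],
  [[130,90,40],[0,0,0],60],
])

```text
clock: 24.8
ee_pos: [0.547, 0.0324, 0.3223]
ee_rot: [-2.345, -2.089, 0.001]
contact_force: [-0.2, 0.1, 0.7]
opening: 0.0601
gripper_force: 0.0
```

```bash
python3 - <<'E'
from h import *
p,im=snap("wrist","w7.png"); np.save("p7.npy",p,allow_pickle=True); s=bot.observe();print(s['ee_pos'],p['xyz'])
u=pix(p,[[.433,.12,.03],[.666,.1264,.02]]).round().astype(int); print(u)
t=[]
for x,y in u:
    x0,y0=max(x-40,0),max(y-40,0); print(x0,y0); t.append(cv2.resize(im[y0:y0+80,x0:x0+80],(400,400),interpolation=cv2.INTER_CUBIC))
cv2.imwrite("pics/c7.png",np.hstack(t))
E
```

```text
[0.5471 0.0325 0.3225] [0.556  0.1035 0.4723]
[[216 104]
 [407  76]]
176 64
367 36
```

View pics/c7.png

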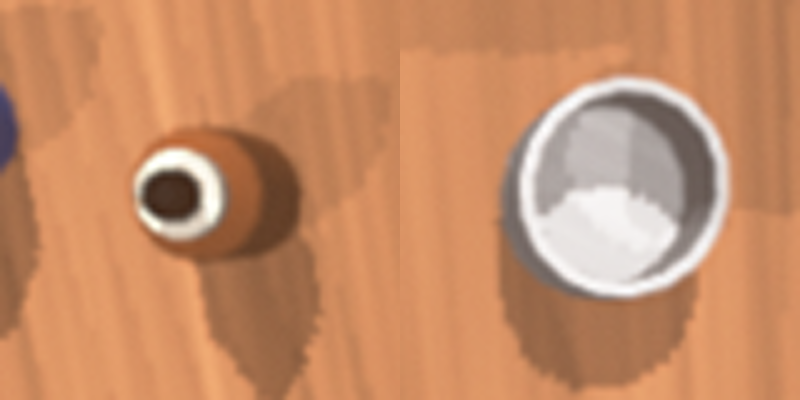

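```bash
python3 - <<'E'
from h import *
p=np.load("p7.npy",allow_pickle=True).item()
print(plane(p,[(210.3,102.9)],.07),plane(p,[(176+180/5,64+194/5)],.056),plane(p,[(411.8-.4,73.4-.4),(390.2,73),(432.6,73)],.032))
E
```

```text
[[0.438  0.1201 0.07  ]] [[0.4359 0.1205 0.056 ]] [[0.668  0.1283 0.032 ]
 [0.643  0.1308 0.032 ]
 [0.6931 0.1258 0.032 ]]
```

>>> send_rows([
  [[-111,87,-150],[0,0,1.571],60],
  [[-111,87,-150],[0,0,1.571],60],
  [[-111,87,-150],[0,0,1.571],60],
  [[-111,87,-150],[0,0,1.571],60],
  [[-111,87,-150],[0,0,1.571],60],
  [[-111,87,-150],[0,0,1.571],60],
  [[-111,87,-150],[0,0,1.571],60],
  [[-111,87,-150],[0,0,1.571],60],
  [[-111,87,-150],[0,0,1.571],60],
  [[-111,87,-150],[0,0,1.571],60],
  [[-111,87,-200],[0,0,1.571],60],
  [[-111,87,-245],[0,0,1.571],60],
  [[-111,87,-275],[0,0,1.571],60],
  [[-111,87,-290],[0,0,1.571],60],
  [[-111,87,-299],[0,0,1.571],60],
  [[-111,87,-299],[0,0,1.571],60],
  [[-111,87,-299],[0,0,1.571],60],
])

```text
clock: 26.98
ee_pos: [0.4371, 0.1204, 0.0244]
ee_rot: [0.179, 3.135, 0.0]
contact_force: [-0.7, 0.4, 0.3]
opening: 0.0601
gripper_force: 0.0
```

>>> send_rows([
  [[0,0,0],[0,0,0],20],
  [[0,0,0],[0,0,0],20],
  [[0,0,0],[0,0,0],20],
  [[0,0,0],[0,0,0],20],
  [[0,0,0],[0,0,0],20],
  [[0,0,0],[0,0,0],20],
])

```text
clock: 27.72
ee_pos: [0.4367, 0.1204, 0.0237]
ee_rot: [0.179, 3.136, 0.0]
contact_force: [-0.8, 0.2, 3.5]
opening: 0.0309
gripper_force: 30.0
```

>>> send_rows([
  [[0,0,20],[0,0,0],20],
  [[0,0,70],[0,0,0],20],
  [[0,0,130],[0,0,0],20],
  [[0,-20,150],[0,0,0],20],
  [[34,-421,150],[0,0,0],20],
  [[34,-421,150],[0,0,0],20],
  [[34,-421,150],[0,0,0],20],
  [[34,-421,150],[0,0,0],20],
  [[34,-421,150],[0,0,0],20],
  [[34,-421,150],[0,0,0],20],
  [[34,-421,150],[0,0,0],20],
  [[34,-421,150],[0,0,0],20],
  [[34,-421,150],[0,0,0],20],
  [[34,-421,110],[0,0,0],20],
  [[34,-421,85],[0,0,0],20],
  [[34,-421,70],[0,0,0],20],
  [[34,-421,63],[0,0,0],20],
  [[34,-421,59],[0,0,0],20],
  [[34,-421,59],[0,0,0],20],
  [[34,-421,58],[0,0,0],20],
])

```text
clock: 30.22
ee_pos: [0.4709, -0.3009, 0.0822]
ee_rot: [0.179, 3.136, -0.001]
contact_force: [-0.2, -1.2, -0.4]
opening: 0.0311
gripper_force: 30.0
```

>>> send_rows([
  [[0,0,0],[0,0,0],20],
  [[0,0,0],[0,0,0],50],
  [[0,0,0],[0,0,0],50],
  [[0,0,0],[0,0,0],50],
  [[0,0,0],[0,0,0],50],
  [[0,0,20],[0,0,0],50],
  [[0,0,60],[0,0,0],50],
  [[0,0,120],[0,0,0],50],
  [[0,0,160],[0,0,0],75],
  [[-40,60,200],[0,0,0],75],
  [[-40,60,200],[0,0,0],75],
])

```text
clock: 31.6
ee_pos: [0.4299, -0.2393, 0.2835]
ee_rot: [0.178, 3.135, -0.002]
contact_force: [0.7, -1.0, -0.6]
opening: 0.0734
gripper_force: 0.0
```

```bash
python3 - <<'E'
from h import *
s=bot.observe(); print(s['clock'],s['ee_pos'],s['ee_rot'])
o=[]
for n,w in(("side",70),("scene",55)):
    q,jm=snap(n); u=pix(q,[[.518,-.307,.06]])[0].astype(int)
    o.append(cv2.resize(jm[max(u[1]-w,0):u[1]+w,u[0]-w:u[0]+w],(390,390),interpolation=cv2.INTER_CUBIC))
cv2.imwrite("pics/c8.png",np.hstack(o))
E
```

```text
31.6 [ 0.4299 -0.2393  0.2835] [ 0.1778  3.1346 -0.0017]
```

View pics/c8.png

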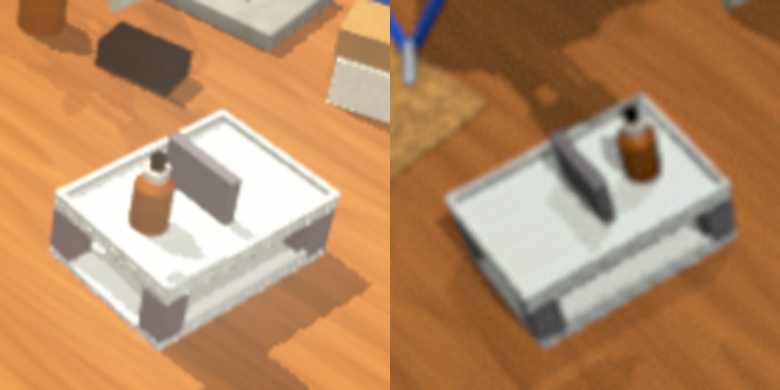

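Bottle stands upright on the top tray floor, clear of ridge and rim. Before the cup, I'll check clearances around it (lamp and large bottle).

```bash
python3 - <<'E'
from h import *
pc=camera_params("scene"); ps=camera_params("side")
def tri(a,b):
    o1,d1=ray(pc,a);o2,d2=ray(ps,b);d1=d1[0];d2=d2[0]
    t=np.linalg.lstsq(np.c_[d1,-d2],o2-o1,rcond=None)[0];A=o1+t[0]*d1;B=o2+t[1]*d2;return (A+B)/2,np.linalg.norm(A-B)
print("lamp base",plane(pc,(290,388),.01),plane(ps,(348,123),.01)); 
for n,a,b in(("joint?",(285,382),(350,88)),("tip",(253,303),(370,104)),("tw",(268,330),(365,145)),("lbtop",(266,232),(369.5,158))): print(n,*tri(a,b))
E
```

```text
lamp base [[0.8454 0.2661 0.01  ]] [[0.8536 0.2717 0.01  ]]
joint? [0.8454 0.2647 0.1401] 0.0027951338344529967
tip [0.7943 0.1256 0.1517] 0.0026314592642702416
tw [0.8016 0.1439 0.0017] 0.004082132583985395
lbtop [ 0.6643 -0.0031  0.0794] 0.0012823230728758253
```

>>> send_rows([
  [[237,369,0],[0,0,-0.67],75],
  [[237,369,0],[0,0,-0.67],75],
  [[237,369,0],[0,0,-0.67],75],
  [[237,369,0],[0,0,-0.67],75],
  [[237,369,0],[0,0,-0.67],75],
  [[237,369,0],[0,0,-0.67],75],
  [[237,369,0],[0,0,-0.67],75],
  [[237,369,0],[0,0,-0.67],75],
  [[237,369,0],[0,0,-0.67],75],
  [[237,369,-60],[0,0,-0.67],75],
  [[237,369,-120],[0,0,-0.67],75],
  [[237,369,-170],[0,0,-0.67],75],
  [[237,369,-210],[0,0,-0.67],75],
  [[237,369,-240],[0,0,-0.67],75],
  [[237,369,-253],[0,0,-0.67],75],
  [[237,369,-260],[0,0,-0.67],75],
  [[237,369,-260],[0,0,-0.67],75],
  [[237,369,-260],[0,0,-0.67],75],
])

```text
clock: 33.95
ee_pos: [0.6682, 0.1284, 0.0228]
ee_rot: [1.199, 2.902, 0.001]
contact_force: [-0.1, -0.0, 0.3]
opening: 0.0748
gripper_force: 0.0
```

>>> send_rows([
  [[0,0,0],[0,0,0],40],
  [[0,0,0],[0,0,0],40],
  [[0,0,0],[0,0,0],40],
  [[0,0,0],[0,0,0],40],
  [[0,0,0],[0,0,0],40],
  [[0,0,0],[0,0,0],40],
])

```text
clock: 34.7
ee_pos: [0.6677, 0.1284, 0.0218]
ee_rot: [1.2, 2.903, 0.0]
contact_force: [-1.0, -0.7, 3.2]
opening: 0.049
gripper_force: 30.0
```

>>> send_rows([
  [[0,0,20],[0,0,0],40],
  [[0,0,70],[0,0,0],40],
  [[0,0,130],[0,0,0],40],
  [[0,-20,150],[0,0,0],40],
  [[-103,-440,150],[0,0,0.67],40],
  [[-103,-440,150],[0,0,0.67],40],
  [[-103,-440,150],[0,0,0.67],40],
  [[-103,-440,150],[0,0,0.67],40],
  [[-103,-440,150],[0,0,0.67],40],
  [[-103,-440,150],[0,0,0.67],40],
  [[-103,-440,150],[0,0,0.67],40],
  [[-103,-440,150],[0,0,0.67],40],
  [[-103,-440,150],[0,0,0.67],40],
  [[-103,-440,110],[0,0,0.67],40],
  [[-103,-440,85],[0,0,0.67],40],
  [[-103,-440,70],[0,0,0.67],40],
  [[-103,-440,63],[0,0,0.67],40],
  [[-103,-440,59],[0,0,0.67],40],
  [[-103,-440,59],[0,0,0.67],40],
  [[-103,-440,58],[0,0,0.67],40],
])

```text
clock: 37.2
ee_pos: [0.5649, -0.3118, 0.0803]
ee_rot: [0.179, 3.136, -0.001]
contact_force: [0.1, 1.0, -0.5]
opening: 0.0488
gripper_force: 30.0
```

>>> send_rows([
  [[0,0,0],[0,0,0],40],
  [[0,0,0],[0,0,0],66],
  [[0,0,0],[0,0,0],66],
  [[0,0,0],[0,0,0],66],
  [[0,0,0],[0,0,0],66],
  [[0,0,20],[0,0,0],66],
  [[0,0,60],[0,0,0],66],
  [[0,0,120],[0,0,0],66],
  [[0,0,170],[0,0,0],66],
  [[-80,200,220],[0,0,0],66],
  [[-80,200,220],[0,0,0],66],
  [[-80,200,220],[0,0,0],66],
  [[-80,200,220],[0,0,0],66],
  [[-80,200,220],[0,0,0],66],
])

```text
clock: 38.95
ee_pos: [0.4843, -0.1102, 0.3019]
ee_rot: [0.175, 3.134, -0.001]
contact_force: [0.8, -1.5, -0.8]
opening: 0.066
gripper_force: 0.0
```

```bash
python3 - <<'E'
from h import *
s=bot.observe(); print(s['clock'],s['ee_pos'])
o=[]
for n,w in(("side",70),("scene",55)):
    q,jm=snap(n); u=pix(q,[[.518,-.307,.06]])[0].astype(int)
    o.append(cv2.resize(jm[max(u[1]-w,0):u[1]+w,u[0]-w:u[0]+w],(390,390),interpolation=cv2.INTER_CUBIC))
cv2.imwrite("pics/c9.png",np.hstack(o))
E
```

```text
38.95 [ 0.4843 -0.1102  0.3019]
```

View pics/c9.png

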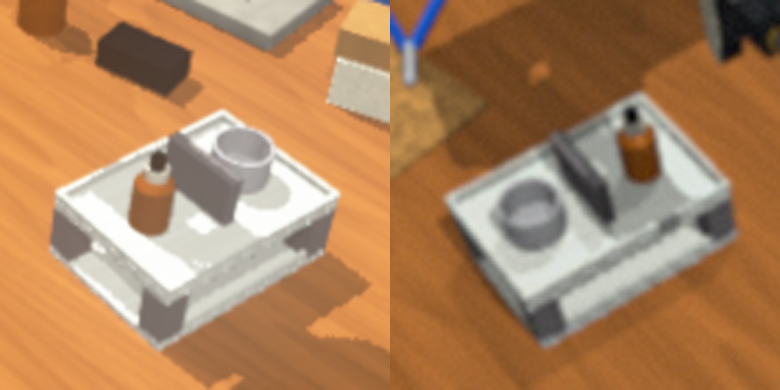

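Both views show the cup and bottle upright on either side of the ridge, the top tray seated flush, and the arm clear. Handing in.

```bash
python3 -c "
from workcell import order; print(order.close_job())"
```

```text
the job is handed in; nothing more can be done
None
```

Job handed in at about 39 s of the 144 s: the small charcoal block and doming block stand in the base tray, the top tray is seated on it, and the small amber bottle and cup stand upright on top; the long charcoal block, the large bottle and the look-alikes were left alone.

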